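Put the wax warmer together: small pot in, hood screwed down over it

ROBOT

A 7-joint arm with a two-finger parallel gripper is mounted at the origin on the work surface. World frame = base frame: x ahead of the robot, y to its left, z up, the work surface at z = 0. Lengths are in m, angles in rad, forces in N, time in s.
With the tool pointing down it reaches from about 0.35 to 0.9 m from the base axis. Payload 8.1 kg.
Tool frame: the origin (TCP) lies between the finger pads; the fingertips stand ctrl.tip_extent ahead of it and the grasp point (between the pads) lies 2 mm behind it (ctrl.tip_extent is the distance from the TCP to the fingertips, in m); z points along the fingers, y is the line along which they close (so a half turn about z gives the same grasp; the last joint's range is limited). The gripper opens to 85 mm and grips with 20 to 120 N. Pads are 22 mm wide; open, the fingers measure 114 mm over their backs; the gripper's body (76 mm by 85 mm) begins 54 mm behind the grasp point. The pads swing forward as they close: fully open they stand 13 mm farther back than shut.
Start: joints at [-0.103, 0.434, 0.025, 1.573, -0.012, 1.134, -0.075], TCP at [0.625, -0, 0.248] pointing down, gripper open.
Joint ranges: [-2.62, 2.62], [-0.44, 2.09], [-1.27, 1.32], [0.08, 2.57], [-1.32, 4.46], [0.12, 2], [-2.74, 2.74]. Speed limits (rad/s): [2.22, 2.22, 3.01, 3.01, 3.14, 3.14, 3.14].

INTERFACE

Orientations are given as a unit quaternion [x, y, z, w].
In Python, from station import monitor, optics, ctrl, models gives the robot as it stands.
- The arm moves only by the tool move_arm, never from a script. Its argument "steps" is a list of rows, each a list of 5 numbers: the shift along the world's x, y, z in cm, then the turn about the world's z in rad, then the opening, from -1 (shut) to 1 (fully open). A call has 1 to 5 rows; each row shifts and turns the commanded pose from where the row before left it; what a row does not reach is not made up. A row lasts 1/10 s, in which the tool goes at most 50 mm and 8.59 degrees, less where a joint would pass 70% of its speed; a pose out of reach is approached as far as the arm can. A call with a gripper value outside its range is refused whole. The fingers move at their own pace and stop on an object; "newtons" is the grip in N (left out, the last holds). Time passes only in rows, so rows that do not move let the fingers close. It gives the time, the measured TCP pose, the force, the opening and the grip force at its end, in the units of the state.
- monitor.read_state(): the state, without advancing time (a new reading comes with each control period).
- optics.get_image(name): name is "scene" or "side" or "wrist"; returns a dict with "color" (400x640x3 uint8, red, green, blue), "z_map" (400x640 float32, m along the optical axis (not along the pixel's ray), 0 where there is no reading), "fov_y" (degrees; the focal length in pixels is half the picture's height over the tangent of half this angle, whatever the lens; pixels are square), "cx", "cy" (the principal point, pixels), "k1" (the pictures are not rectified: a ray, as slopes to the right and down, at radius r is drawn at 1 + k1 r^2 times it, then the intrinsics apply), "T" (4x4, takes a point from camera to world coordinates); the wrist camera has in their place "hand_eye" (4x4, takes a point from camera to tool coordinates, whose origin is the TCP and whose axes are the flange's). Camera axes: x right, y up, looking along -z (the intrinsics and any distortion apply to the point x, -y, -z); pixel columns grow to the right and rows downward; lengths in m; the calibration is good to about 2 mm. A picture is of the moment at which its call begins: read the wrist's pose just before it.
- ctrl.sign_off(): hands the job in; it is judged then, once.
Trained networks look in the newest picture that a camera, given by its name, has taken for a name from the list of things; names that differ only in an ending like _2 or _b are one class to them, and where a whole thing is asked for, a point or a joint stands for the part that bears it (a point fixed in the world has none). Each returns a list of dicts, best first, with "conf" (0 to 1); they miss things now and then, are a little off and sometimes report something else, mostly with a low value. They report only what shows in the picture. A call takes as long as a camera call. They do not tell look-alikes from the thing itself.
- models.cut_out(camera, label): "region" (400x640 bool, what is visible of it) and "uv" ([column, row] in pixels, amid what is visible of it).
- models.place_of(camera, label): "uv" ([column, row] in pixels: a listed point, or the origin of a listed thing).
The state is a dict: "t": time; "joints": joint angles; "qvel": joint speeds; "joint_efforts": joint torques, N m; "eef_pos": TCP position; "orientation": TCP orientation; "force": force on the tool from outside, world axes, zero at the start; "torque": the same for the moment, N m; "width": finger opening in m; "grasp_force": force on a finger pad.
Only numpy, scipy, OpenCV 4.12 (cv2) and the standard library are available. Lean on these libraries where they do the work, as an engineer would, in place of code of your own. Each camera call takes 0.05 s, during which the arm holds its last target. There are 200 camera calls.

TASK

Put the wax warmer back together: set the small pot upright down in the warmer's well, let go of it, then put the hood over it and screw the hood on clockwise, regripping as needed, until it is fully down on the warmer's deck all round. Leave the large pot and everything else where it stands, and let go at the end.

Things in the scene. Friction and masses are not known exactly. Their poses are not given: they have to be found in the camera images.
- warmer: Wax warmer: heavy white box 180 (x) x 170 (y) mm that does not move. Origin: centre of its underside on the table, z up; the front with the black dial faces its -x. Its flat deck is 70 mm above the origin. A threaded aluminium collar stands on the deck round the z axis
- warmer_collar (a point): centre of the collar's rim, 90 mm above the warmer's underside, 20 above the deck. Collar 100 mm wide outside (top 6 mm tapered to 96), 92 inside. Outside it has a right-hand thread with three unmarked starts: ridges 4.5 mm proud, 3 thick, tops from 83.5 mm above the underside falling 9 mm per third of a turn clockwise from above
- warmer_well (a point): centre of the floor of the warmer's well (inside the collar), 55 mm above the warmer's underside and 35 mm below the collar's rim; the well is 92 mm wide
- pot: the small insert pot: empty aluminium pot 84 mm wide (88 over the lip at its rim), 62 mm high, open at the top, with an upright rigid bail over its mouth. Origin: centre of its underside, z up, its x along the bail. 4 mm to spare all round in the well; 0.15 to 0.3 kg
- pot_grip (a point): centre of the small pot's black bail grip: a bar 44 mm long (pot's x), 10 wide (pot's y), 12 high, 84 mm above the pot's underside, free space below it; the pot's highest point is 90 mm above its underside
- hood: the warmer's hood: white hollow round cover, 120 mm wide outside, 113 inside, flat top 84 mm high (80 inside), shoulders sloping from 56 mm up. Origin: centre of its bottom rim, z up. Three lugs inside, 3 to 6 mm above the rim, reach in to 103 mm across. On the collar it first rests 2 to 11 mm above the deck and goes down 9 mm per third of a turn clockwise. 0.24 to 0.4 kg
- hood_knob (a point): centre of the hood's round black knob (42 mm wide, from 84 to 116 mm above the hood's rim), 106 mm above the rim on the axis. How far the hood must be turned differs each time: 30 to 150 degrees clockwise until the rim lies on the deck; some 40 degrees later the thread binds hard (over 0.8 N m; under 0.4 till then)
- big_pot: the large insert pot, same make but 112 mm wide and 76 mm high, too wide for the well: a bystander. Origin: centre of its underside
- tub: white cream tub with a wide blue lid, 91 mm wide, 74 mm high: a bystander. Origin: centre of its underside
- spatula: wooden wax spatula lying flat, 200 mm long along its x, 30 mm wide, 6 mm thick: a bystander
- pump_a: white pump bottle 55 x 85 mm, 185 mm high: a bystander. Origin: centre of its underside
- pump_b: another such pump bottle: a bystander
- swab_jar: glass jar with a steel lid, 84 mm wide, 115 mm high: a bystander. Origin: centre of its underside
- spray: small white bottle with a clear cap, 38 mm wide, 120 mm high: a bystander. Origin: centre of its underside
There are look-alikes about, which are no part of the job. Leave any green or yellow look-alike of the pot alone.

How it is judged:
On the way:
1. the small pot stands upright on the floor of the warmer's well, let go (horizontal distance between pot and warmer_well below 0.007 m and z of pot in the frame of warmer_well between -0.003 and 0.003 m and angle between pot's own z axis and vertical below 0.06 rad and contact force between the fingers and pot below 0.1 N), for 0.2 s.
At the end, for the whole second after the job is handed in: The small pot stands upright on the floor of the well (within 7 mm of its centre, within 3 mm in height, tilt under 0.06 rad), and the hood is screwed down over it: centred on the warmer within 4 mm, level within 0.02 rad, its rim lying on the deck (no more than 1.2 mm above it), everything at rest (horizontal distance between pot and warmer_well below 0.007 m and z of pot in the frame of warmer_well between -0.003 and 0.003 m and angle between pot's own z axis and vertical below 0.06 rad and horizontal distance between hood and warmer below 0.004 m and z of hood in the frame of warmer between 0.068 and 0.0712 m and angle between hood's own z axis and vertical below 0.02 rad and linear speed of each of hood, pot below 0.01 m/s); the robot touches nothing.
It fails at once if a bystander (large pot, tub, spatula, pump bottles, jar, small bottle) is moved by more than 25 mm (distance of any of big_pot, tub, spatula, pump_a, pump_b, swab_jar, spray from where it was at the start of the episode above 0.025 m).
It fails at once if the small pot or the hood is knocked over (angle between any of pot, hood's own z axis and vertical above 0.7 rad).
It also fails if it takes over 72 s, if anything falls off the work surface, if the arm or the gripper's body presses on something with over 40 N, if the wrist force passes 120 N, or if a joint passes its speed limit or range.

## Working session

There is one attempt and no reset: what is moved stays moved. The work goes in short steps, Python scripts to look and compute and a tool call to move; the robot and the scene stay as the last step left them, time stands still between calls to the robot, and variables do not carry over. Pictures are saved under pics/ and viewed, at most 10 in all, crops included, and the job is handed in when it is done.

Besides the shell and the picture viewer there is one more tool, called after "Emit:" as name(argument=value, ...) on one line, values as JSON. move_arm: Moves the arm, as the interface text tells. Its arguments: {"type":"object","properties":{"steps":{"type":"array","items":{"type":"array","items":{"type":"number"}}},"newtons":{"type":"number"}},"required":["steps"]}

```bash
mkdir -p pics; cat > h.py <<'E'
import numpy as np, cv2
from station import monitor, optics, ctrl, models
from scipy.spatial.transform import Rotation as R
def cam(name):
    s=monitor.read_state(); d=optics.get_image(name)
    if name=="wrist":
        M=np.eye(4); M[:3,:3]=R.from_quat(s["orientation"]).as_matrix(); M[:3,3]=s["eef_pos"]
        d["T"]=M@np.array(d["hand_eye"])
    return d
def rays(d,uv):
    uv=np.atleast_2d(np.array(uv,float)); f=200/np.tan(np.radians(d["fov_y"])/2)
    K=np.array([[f,0,d["cx"]],[0,f,d["cy"]],[0,0,1]])
    p=cv2.undistortPoints(uv.reshape(-1,1,2),K,np.array([d["k1"],0,0,0.])).reshape(-1,2)
    return np.c_[p[:,0],-p[:,1],-np.ones(len(p))]
def pts(d,uv):
    uv=np.atleast_2d(uv); z=d["z_map"][uv[:,1].astype(int),uv[:,0].astype(int)]
    c=rays(d,uv)*z[:,None]; c=c[z>0]
    return c@d["T"][:3,:3].T+d["T"][:3,3]
def atz(d,uv,z):
    r=rays(d,uv)@d["T"][:3,:3].T; o=d["T"][:3,3]
    return o+r*((z-o[2])/r[:,2])[:,None]
def save(n,im): cv2.imwrite("pics/"+n,im[:,:,::-1])
def cloud(d,m):
    v,u=np.nonzero(m); return pts(d,np.c_[u,v])
E
python3 - <<'E'
from h import *
print(ctrl.tip_extent, {k:v for k,v in monitor.read_state().items()})
for c in ["scene","side"]:
    d=cam(c); save(c+"0.png",d["color"]); print(c,d["fov_y"],d["k1"],d["T"][:3,3])
    for l in ["warmer","pot","hood","big_pot","tub","spatula","pump_a","swab_jar","spray"]:
        for r in models.cut_out(c,l)[:4]:
            p=cloud(d,r["region"])
            print(l,round(r["conf"],2),np.round(r["uv"]),r["region"].sum(),np.round(np.r_[np.median(p,0),np.percentile(p,2,axis=0),np.percentile(p,98,axis=0)],3) if len(p) else None)
    for l in ["warmer_collar","pot_grip","hood_knob"]:
        for r in models.place_of(c,l)[:4]: print(l,round(r["conf"],2),np.round(r["uv"],1))
E
```

```text
0.017 {'t': 0.0, 'joints': array([-0.10260397,  0.43522251,  0.02498129,  1.57411958, -0.01159098,
        1.13400401, -0.07512666]), 'qvel': array([-1.66088965e-04,  2.41532919e-04, -2.21778219e-03, -9.68234369e-04,
        1.13350545e-04,  3.13755488e-04, -9.86582967e-05]), 'joint_efforts': array([ 8.97134169e-05, -6.70461059e+01,  1.02531374e+00, -3.16203833e+01,
        1.55155628e-02,  1.25530543e-02, -1.11555586e-06]), 'eef_pos': array([ 6.24507655e-01, -6.07457370e-05,  2.47517648e-01]), 'orientation': array([ 7.07140654e-01,  7.07072450e-01, -6.21585674e-04, -5.10405402e-04]), 'force': array([ 1.10241972, -0.06804626, -0.62909811]), 'torque': array([ 0.01274883, -0.00304112, -0.0277879 ]), 'grasp_force': 0.0, 'width': 0.0854119778188754}
scene 49.18573251419198 -0.09701071236804054 [1.25524563 0.40730121 0.8599707 ]
warmer 0.59 [322. 217.] 4727 [ 0.6   -0.011  0.07   0.486 -0.118  0.002  0.673  0.069  0.09 ]
pot 0.91 [423. 282.] 1437 [0.613 0.287 0.037 0.579 0.246 0.002 0.662 0.325 0.09 ]
pot 0.59 [403. 327.] 1750 [0.749 0.294 0.035 0.716 0.254 0.002 0.798 0.333 0.091]
pot 0.
[... 1618 characters left out ...]
283  0.104]
tub 0.94 [403. 256.] 1623 [ 0.613 -0.266  0.074  0.582 -0.3    0.006  0.664 -0.218  0.078]
spatula 0.58 [377. 178.] 273 [ 0.768 -0.008  0.006  0.702 -0.021  0.003  0.843  0.004  0.009]
pump_a 0.91 [432. 211.] 1821 [ 0.742 -0.218  0.107  0.722 -0.251  0.011  0.774 -0.164  0.186]
pump_a 0.62 [465. 312.] 2510 [ 0.614 -0.447  0.119  0.589 -0.485  0.018  0.656 -0.405  0.186]
swab_jar 0.78 [350. 143.] 1136 [0.741 0.117 0.086 0.718 0.099 0.006 0.785 0.172 0.118]
spray 0.63 [283. 104.] 309 [0.677 0.381 0.074 0.664 0.372 0.023 0.694 0.399 0.122]
warmer_collar 0.88 [329.  193.3]
pot_grip 0.97 [280.3 123.5]
pot_grip 0.87 [222.9 192.9]
pot_grip 0.52 [320.7 102.3]
hood_knob 0.78 [220.9 136.5]
```

View pics/scene0.png

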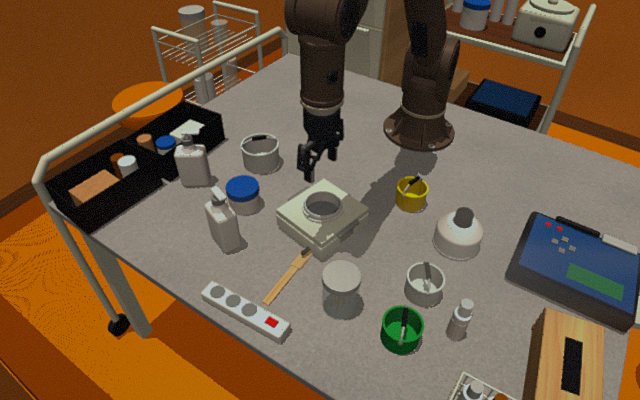

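```bash
python3 - <<'E'
import cv2
a=cv2.imread("pics/scene0.png");
cv2.imwrite("pics/crop0.png",cv2.resize(a[150:370,340:510],None,fx=2.7,fy=2.7,interpolation=cv2.INTER_CUBIC))
E
```

```text
(no output)
```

View pics/crop0.png

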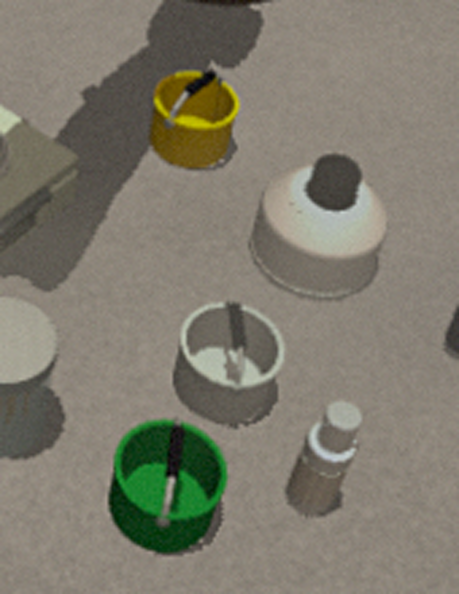

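The scene shows four pot-shaped things: silver small pot (423,282), green (403,327), yellow (410,192) and the large silver pot (262,153). The crop confirms that the silver one at (423,282) is the small insert pot, because it is plain aluminium and about 85 mm wide, while green and yellow are look-alikes. The hood is at (459,236) and the warmer at (322,217).

```bash
cat >> h.py <<'E'
def circ(p):
    from scipy.optimize import least_squares
    f=lambda q: np.hypot(p[:,0]-q[0],p[:,1]-q[1])-q[2]
    return least_squares(f,[*p[:,:2].mean(0),.05],loss="soft_l1",f_scale=.002).x
def near(c,l,xy):
    d=cam(c); best=None
    for r in models.cut_out(c,l):
        p=cloud(d,r["region"])
        if len(p) and np.hypot(*(np.median(p,0)[:2]-xy))<.07: return d,p,r
    return d,None,None
E
python3 - <<'E'
from h import *
for c in ["scene","side"]:
    d,p,r=near(c,"pot",[.615,.285])
    w=p[(p[:,2]>.01)&(p[:,2]<.056)]
    print(c,"rim",circ(p[(p[:,2]>.057)&(p[:,2]<.0645)]))
    b=p[p[:,2]>.079]; m=b.mean(0); u,s,v=np.linalg.svd(b[:,:2]-m[:2]); print("bail",len(b),m,s,np.degrees(np.arctan2(v[0,1],v[0,0])), np.ptp((b[:,:2]-m[:2])@v[0]))
    for q in models.place_of(c,"pot_grip"): print("grip",q["conf"],atz(d,q["uv"],.084))
    d,p,r=near(c,"hood",[.44,.29])
    for z0,z1 in [(.005,.03),(.03,.055),(.088,.113)]:
        k=p[(p[:,2]>z0)&(p[:,2]<z1)]; print("hood",z0,len(k),circ(k))
    print([ (q["conf"],atz(d,q["uv"],.106)) for q in models.place_of(c,"hood_knob")])
    d,p,r=near(c,"warmer",[.57,-.03])
    k=p[p[:,2]>.086]; print("collar",len(k),circ(k),k.min(0),k.max(0))
    print([ (q["conf"],atz(d,q["uv"],.09)) for q in models.place_of(c,"warmer_collar")])
E
```

```text
scene rim [0.62112983 0.28501344 0.04063985]
bail 95 [0.62526348 0.2877463  0.08827153] [0.1427595  0.02771777] 31.26936156489614 0.06426322295375544
grip 0.97 [[0.35942906 0.12860514 0.084     ]]
grip 0.76 [[0.75997296 0.28255854 0.084     ]]
grip 0.66 [[0.62241544 0.28008743 0.084     ]]
hood 0.005 325 [0.42653224 0.29625077 0.05949705]
hood 0.03 316 [0.42745049 0.29633858 0.058463  ]
hood 0.088 153 [0.42480295 0.29466117 0.02249101]
[(0.85, array([[0.42646311, 0.29629456, 0.106     ]]))]
collar 232 [ 0.5722798  -0.02525917  0.04657426] [ 0.52385241 -0.0735473   0.08603325] [0.62178723 0.0263181  0.09423461]
[(0.61, array([[ 0.56356624, -0.03030501,  0.09      ]])), (0.35, array([[0.74481896, 0.39522118, 0.09      ]]))]
side rim [0.62243704 0.28417461 0.04113233]
bail 53 [0.61805543 0.28109009 0.08686907] [0.10538266 0.01851469] -151.86850095487694 0.06085043294711655
grip 0.91 [[0.35230682 0.12361387 0.084     ]]
grip 0.68 [[0.61941844 0.28706956 0.084     ]]
grip 0.55 [[0.75502875 0.30110154 0.084     ]]
grip 0.48 [[ 0.6961765  -0.24137566  0.084     ]]
hood 0.005 266 [0.42897675 0.29537829 0.05850353]
hood 0.03 267 [0.42916295 0.29610414 0.0587834 ]
hood 0.088 119 [0.4306173  0.29563352 0.02112512]
[(0.61, array([[0.43938554, 0.3045808 , 0.106     ]])), (0.43, array([[ 0.5641361 , -0.03304375,  0.106     ]]))]
collar 192 [ 0.57359568 -0.02725232  0.04673215] [ 0.5239194  -0.0767204   0.08627957] [0.62243596 0.02144015 0.09349256]
[(0.86, array([[ 0.57919667, -0.02391004,  0.09      ]]))]
```

Emit:
move_arm(steps=[[0,4,0,-0.15,0.2],[0,4,0,-0.15,0.2],[0,4,0,-0.15,0.2],[0,4,0,-0.15,0.2],[0,4,0,-0.15,0.2]], newtons=60)

```text
t: 2.7
eef_pos: [0.6249, 0.2016, 0.2484]
orientation: [0.918, 0.396, 0.0, 0.0]
force: [0.3, 0.1, -0.0]
width: 0.051
grasp_force: 0.0
```

Emit:
move_arm(steps=[[0,4,-1,-0.15,0.2],[0,4,-1,-0.15,0.2],[0,0.4,-1,0,0.2],[0,0,0,0,0.2],[0,0,0,0,0.2]])

```text
t: 3.2
eef_pos: [0.6253, 0.2825, 0.2184]
orientation: [0.966, 0.257, -0.0, 0.001]
force: [-0.0, -0.1, 0.0]
width: 0.0513
grasp_force: 0.0
```

```bash
python3 - <<'E'
from h import *
s=monitor.read_state(); print(s["eef_pos"],R.from_quat(s["orientation"]).as_matrix()[:,1],s["joints"],s["width"])
d,p,r=near("wrist","pot",[.62,.285]); save("w1.png",d["color"])
if p is not None:
    print(r["conf"],len(p),p.min(0),p.max(0))
    print("rim",circ(p[(p[:,2]>.057)&(p[:,2]<.0645)]))
    b=p[p[:,2]>.079]; m=np.median(b,0); u,sv,v=np.linalg.svd(b[:,:2]-b[:,:2].mean(0)); print("bail",len(b),m,sv,np.degrees(np.arctan2(v[0,1],v[0,0])))
print([(q["conf"],q["uv"],atz(d,q["uv"],.084)) for q in models.place_of("wrist","pot_grip")])
E
```

```text
[0.62533685 0.28246665 0.21835749] [ 0.49756496 -0.86742602  0.00109845] [-0.63454465  0.56074426  0.21324424  1.45508471 -0.12295385  1.13952562
 -1.45150979] 0.05127299489389257
0.63 5969 [0.57875819 0.24241474 0.00098291] [0.66609037 0.32903372 0.09278049]
rim [0.62286257 0.28586117 0.04091263]
bail 597 [0.62488234 0.28693515 0.09041285] [0.3780316  0.06521652] -150.02509817047033
[(0.88, [388.7, 43.3], array([[0.75755689, 0.29464611, 0.084     ]])), (0.77, [313.9, 186.0], array([[0.62252503, 0.28793489, 0.084     ]]))]
```

View pics/w1.png

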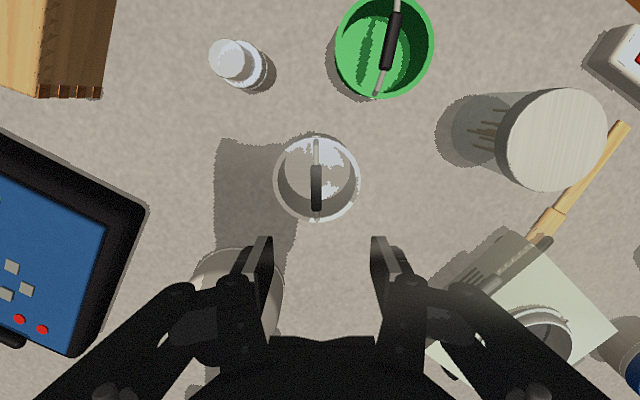

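The wrist view shows the silver pot at (317,178) with its bail upright and lying between the fingers' lines, so it is aligned. I'll go down and grip.

Emit:
move_arm(steps=[[-0.1,0.2,-3,0,0.2],[-0.1,0.2,-3,0,0.2],[0,0,-3,0,0.2],[0,0,-3,0,0.2],[0,0,-1.2,0,0.2]])

```text
t: 3.85
eef_pos: [0.6221, 0.2862, 0.0841]
orientation: [0.966, 0.257, -0.002, 0.0]
force: [0.2, 0.2, 0.7]
width: 0.0511
grasp_force: 0.0
```

Emit:
move_arm(steps=[[0,0,0,0,-1],[0,0,0,0,-1],[0,0,0,0,-1],[0,0,0,0,-1],[0,0,0,0,-1]])

```text
t: 4.35
eef_pos: [0.6243, 0.2881, 0.0883]
orientation: [0.966, 0.257, 0.002, -0.0]
force: [-0.3, -0.7, 7.6]
width: 0.0085
grasp_force: 60.7
```

Emit:
move_arm(steps=[[0,0,1,0,-1],[0,0,3,0,-1],[0,0,4,0,-1],[0,0,4,0,-1],[0,0,0,0,-1]])

```text
t: 4.85
eef_pos: [0.6258, 0.2893, 0.2136]
orientation: [0.966, 0.257, 0.005, -0.001]
force: [1.4, 0.1, -2.0]
width: 0.0088
grasp_force: 59.5
```

```bash
python3 - <<'E'
from h import *
s=monitor.read_state(); print(s["eef_pos"],s["width"],s["grasp_force"],s["force"],s["torque"])
for c in ["scene","wrist"]:
    d,p,r=near(c,"pot",[.623,.287]); 
    if p is not None:
        print(c,r["conf"],len(p),np.percentile(p,1,axis=0),np.percentile(p,99,axis=0)); z=np.percentile(p[:,2],99)
        k=p[np.abs(p[:,2]-(z-.028))<.004]; print(circ(k),len(k))
E
```

```text
[0.6258367  0.28926472 0.21364636] 0.008782185051874865 59.53249990940094 [ 1.38641478  0.06702304 -2.02533418] [ 0.039242   -0.12439945  0.00462975]
scene 0.7 1509 [0.58222352 0.24616108 0.12803189] [0.66483344 0.32819588 0.21609624]
[0.62322499 0.28675401 0.04098112] 255
wrist 0.82 13479 [0.58356018 0.24515344 0.12323525] [0.66291748 0.32810983 0.21127869]
[0.62146855 0.28648693 0.0410543 ] 3099
```

Emit:
move_arm(steps=[[-0.4,-3,0.2,0,-1],[-0.8,-4,0.3,0,-1],[-0.8,-4,0,0,-1],[-0.8,-4,0,0,-1],[-0.8,-4,0,0,-1]])

```text
t: 5.55
eef_pos: [0.5855, 0.0964, 0.2098]
orientation: [0.966, 0.258, -0.001, 0.0]
force: [1.2, 1.1, -2.2]
width: 0.0083
grasp_force: 59.4
```

Emit:
move_arm(steps=[[-0.6,-4,0,0,-1],[-0.5,-4,0,0,-1],[-0.3,-2.5,0,0,-1],[-0.1,-1.7,0,0,-1],[0,0,0,0,-1]])

```text
t: 6.05
eef_pos: [0.5707, -0.0275, 0.2101]
orientation: [0.967, 0.255, -0.002, 0.0]
force: [0.5, -0.1, -1.9]
width: 0.0087
grasp_force: 59.4
```

Emit:
move_arm(steps=[[0,0,0,0,-1],[0,0,0,0,-1],[0,0,0,0,-1]])

```text
t: 6.35
eef_pos: [0.5719, -0.0226, 0.2109]
orientation: [0.966, 0.258, -0.0, -0.0]
force: [-0.9, 0.6, -1.2]
width: 0.0087
grasp_force: 59.4
```

```bash
python3 - <<'E'
from h import *
s=monitor.read_state(); print(s["eef_pos"],s["width"],s["grasp_force"],s["force"],s["joints"])
for c in ["scene","side","wrist"]:
    d,p,r=near(c,"pot",[.57,-.026]); save("a_%s.png"%c,d["color"])
    if p is not None:
        z=np.percentile(p[:,2],99)
        print(c,r["conf"],len(p),np.percentile(p,1,axis=0),np.percentile(p,99,axis=0))
        k=p[np.abs(p[:,2]-(z-.028))<.004]; print(circ(k),len(k))
    v,u=np.mgrid[:400,:640]; q=pts(d,np.c_[u.ravel(),v.ravel()])
    q=q[(q[:,2]>.086)&(q[:,2]<.094)&(np.hypot(q[:,0]-.573,q[:,1]+.026)<.058)]
    if len(q)>30: print("collar",len(q),circ(q))
E
```

```text
[ 0.5719263  -0.02256911  0.21090296] 0.008678196023257078 59.43105161190033 [-0.88853836  0.60693945 -1.18408521] [-0.24406242  0.38611402  0.25926137  1.76864883 -0.11522531  1.00232568
 -0.98887402]
scene 0.83 1117 [ 0.52549727 -0.06537535  0.1270122 ] [0.61006418 0.01760583 0.21484643]
[ 0.5677201  -0.02409866  0.0411072 ] 168
collar 156 [ 0.57218116 -0.02522432  0.04658963]
side 0.79 1239 [ 0.52773377 -0.06800368  0.00111078] [0.62606262 0.15104004 0.21228218]
[ 0.56922941 -0.0261474   0.04099782] 187
collar 131 [ 0.57374933 -0.02725055  0.04656417]
wrist 0.65 13376 [ 0.53259965 -0.06664767  0.12689487] [0.61168633 0.01599019 0.21461905]
[ 0.57023095 -0.02528217  0.04105187] 3138
collar 907 [ 0.57446874 -0.02588493  0.04683362]
```

Picture-free numbers from all three cameras agree: the pot must go +4.5 mm in x and −1 mm in y, then down 68 mm.

Emit:
move_arm(steps=[[0.45,-0.1,0,0,-1],[0,0,-1,0,-1],[0,0,-1.2,0,-1],[0,0,-0.6,0,-1],[0,0,0,0,-1]])

```text
t: 7.15
eef_pos: [0.5755, -0.025, 0.1816]
orientation: [0.966, 0.257, -0.001, -0.0]
force: [0.3, 0.1, -2.1]
width: 0.0086
grasp_force: 59.4
```

```bash
python3 - <<'E'
from h import *
s=monitor.read_state(); print(s["eef_pos"],s["width"],s["force"],s["torque"])
for c in ["scene","side","wrist"]:
    d,p,r=near(c,"pot",[.57,-.026])
    if p is not None:
        z=np.percentile(p[:,2],99); k=p[np.abs(p[:,2]-(z-.028))<.004]; print(c,z,circ(k),len(k))
E
```

```text
[ 0.5754637  -0.02501386  0.18163196] 0.008621486724735035 [ 0.29892874  0.0651646  -2.1009191 ] [ 0.00190534 -0.01572312 -0.0119685 ]
scene 0.17887012267222635 [ 0.57171796 -0.02598814  0.04056978] 102
side 0.18477717862677337 [ 0.57344978 -0.02815134  0.04089285] 181
wrist 0.18691748757453658 [ 0.57507494 -0.0268586   0.04090547] 2996
```

Emit:
move_arm(steps=[[0,0.1,-1,0,-1],[0,0,-1,0,-1],[0,0,-1,0,-1],[0,0,-0.4,0,-1],[0,0,0,0,-1]])

```text
t: 7.95
eef_pos: [0.5759, -0.0241, 0.1482]
orientation: [0.966, 0.257, -0.001, -0.0]
force: [-0.3, 0.5, -1.1]
width: 0.0083
grasp_force: 59.4
```

Emit:
move_arm(steps=[[0,0,-0.2,0,-1],[0,0,-0.2,0,-1],[0,0,0,0,-1]])

```text
t: 8.25
eef_pos: [0.5765, -0.024, 0.1453]
orientation: [0.966, 0.257, 0.0, 0.0]
force: [-0.9, -0.6, -2.4]
width: 0.0084
grasp_force: 59.4
```

Emit:
move_arm(steps=[[0,0,-0.2,0,-1],[0,0,0,0,-1]])

```text
t: 8.45
eef_pos: [0.5767, -0.0241, 0.1434]
orientation: [0.966, 0.257, 0.0, 0.0]
force: [1.1, -0.3, -2.2]
width: 0.0087
grasp_force: 59.5
```

Emit:
move_arm(steps=[[0,0,-0.1,0,-1],[0,0,0,0,-1]])

```text
t: 8.65
eef_pos: [0.5767, -0.0244, 0.1433]
orientation: [0.966, 0.257, 0.0, 0.0]
force: [-3.3, -0.9, 7.5]
width: 0.0087
grasp_force: 60.7
```

```bash
python3 - <<'E'
from h import *
s=monitor.read_state(); print(s["eef_pos"],s["width"],s["force"],s["torque"])
for c in ["scene","side"]:
    d,p,r=near(c,"pot",[.57,-.026])
    if p is not None:
        z=np.percentile(p[:,2],99); k=p[(p[:,2]>.11)&(p[:,2]<.119)]; print(c,z,circ(k),len(k))
E
```

```text
[ 0.57672995 -0.02437459  0.14328166] 0.008658405186031297 [-3.28227876 -0.90795564  7.53788186] [-0.14931374  0.68509211 -0.02293543]
scene 0.14674382714235937 [ 0.57258384 -0.02555255  0.040768  ] 146
side 0.14505360724221036 [ 0.5737939  -0.0280574   0.04079849] 178
```

The pot touched the floor at TCP z = 143 mm, as expected. I'll let go and rise.

Emit:
move_arm(steps=[[0,0,0.1,0,0.2],[0,0,0,0,0.2],[0,0,0,0,0.2],[0,0,0,0,0.2],[0,0,0.5,0,0.2]])

```text
t: 9.35
eef_pos: [0.5761, -0.024, 0.1479]
orientation: [0.966, 0.257, -0.001, -0.0]
force: [-0.3, 0.0, -0.2]
width: 0.0511
grasp_force: 0.0
```

Emit:
move_arm(steps=[[0,0,2,0,0.2],[0,0,4,0,0.2],[0,0,4,0.15,1],[-1.5,3,0,0.15,1],[-1.5,3,0,0.15,1]])

```text
t: 9.85
eef_pos: [0.5472, 0.0358, 0.2502]
orientation: [0.884, 0.468, 0.002, 0.001]
force: [0.4, 0.8, -0.6]
width: 0.0856
grasp_force: 0.0
```

```bash
python3 - <<'E'
from h import *
s=monitor.read_state(); print(s["eef_pos"],s["joints"])
for c in ["scene","side"]:
    d,p,r=near(c,"pot",[.57,-.026]); save("b_%s.png"%c,d["color"])
    if p is not None:
        z=np.percentile(p[:,2],99); k=p[(p[:,2]>.11)&(p[:,2]<.119)]; print(c,z,circ(k),len(k))
E
```

```text
[0.54718213 0.03581387 0.25019972] [-0.2773743   0.30496505  0.14828894  1.7712181  -0.0503026   1.06547531
 -0.70812738]
scene 0.14695289430799358 [ 0.57251504 -0.0259824   0.04077823] 187
side 0.14568283233291746 [ 0.57356621 -0.02788406  0.04087602] 214
```

Emit:
move_arm(steps=[[-1.5,3,0,0.15,1],[-1.5,3,0,0.15,1],[-1.5,3,0,0.15,1],[-1.5,3,0,0.15,1],[-1.5,3,0,0.15,1]])

```text
t: 10.55
eef_pos: [0.4717, 0.1858, 0.2484]
orientation: [0.651, 0.759, -0.0, 0.0]
force: [1.4, 0.4, -0.7]
width: 0.0853
grasp_force: 0.0
```

Emit:
move_arm(steps=[[-1.5,3,0,0.15,1],[-1.5,3,0,0.15,1],[-1,3,0,0.15,1],[-0.5,2,0,0.15,1],[0,0,0,0.15,1]])

```text
t: 11.05
eef_pos: [0.4261, 0.2985, 0.2483]
orientation: [0.326, 0.945, 0.001, -0.0]
force: [0.0, -0.0, -0.1]
width: 0.0856
grasp_force: 0.0
```

Emit:
move_arm(steps=[[0,0,0,0.15,1],[0,0,0,0.15,1],[0,0,0,0.15,1],[0,0,0,0.15,1],[0,0,0,0,1]])

```text
t: 11.55
eef_pos: [0.4276, 0.2949, 0.2482]
orientation: [0.036, 0.999, -0.0, -0.0]
force: [0.1, -0.6, 0.1]
width: 0.0852
grasp_force: 0.0
```

```bash
python3 - <<'E'
from h import *
s=monitor.read_state(); print(s["eef_pos"],R.from_quat(s["orientation"]).as_matrix()[:,1],s["joints"])
d,p,r=near("wrist","hood",[.428,.296]); save("w2.png",d["color"])
if p is not None:
    for z0,z1 in [(.04,.055),(.088,.112),(.113,.12)]:
        k=p[(p[:,2]>z0)&(p[:,2]<z1)]
        if len(k)>10: print("hood",z0,len(k),circ(k),k.mean(0))
E
```

```text
[0.42762633 0.29493092 0.24815403] [ 7.18203835e-02  9.97417505e-01 -3.91053153e-04] [-0.41984015  0.29317986 -0.36206315  1.80439776  0.11754445  1.065295
  0.67406653]
hood 0.04 42 [0.42841768 0.29671652 0.05951656] [0.37212818 0.30127478 0.04775354]
hood 0.088 221 [0.42916374 0.29659567 0.02154949] [0.41181202 0.29734586 0.10074185]
hood 0.113 1550 [0.42775307 0.29667086 0.01450497] [0.4275508  0.29669894 0.11696981]
```

View pics/w2.png

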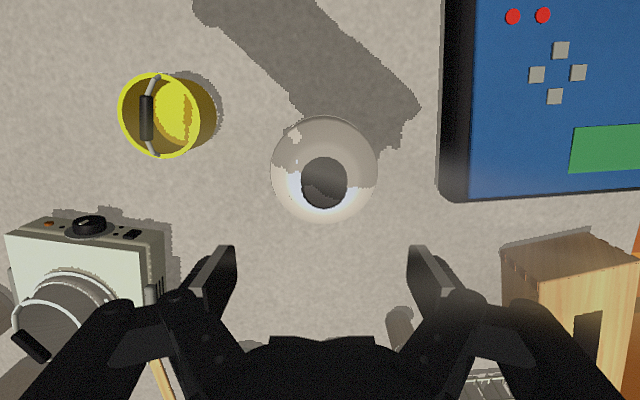

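The wrist view shows the hood at (324,170) with its black knob at (324,183), between the finger lines and clear of the yellow pot and the box. I'll go down and grip the knob.

Emit:
move_arm(steps=[[0.1,0.2,-3,0,1],[0,0,-3,0,1],[0,0,-3,0,1],[0,0,-3,0,1],[0,0,-1.9,0,1]], newtons=100)

```text
t: 12.15
eef_pos: [0.4272, 0.297, 0.1073]
orientation: [0.038, 0.999, -0.001, -0.001]
force: [0.4, 0.1, 1.0]
width: 0.0856
grasp_force: 0.0
```

Emit:
move_arm(steps=[[0,0,0,0,-1],[0,0,0,0,-1],[0,0,0,0,-1],[0,0,0,0,-1],[0,0,0,0,-1]])

```text
t: 12.65
eef_pos: [0.4283, 0.2985, 0.111]
orientation: [0.036, 0.999, 0.001, 0.001]
force: [-0.2, -1.1, 4.8]
width: 0.0391
grasp_force: 99.9
```

Emit:
move_arm(steps=[[0,0,1,0,-1],[0,0,3,0,-1],[0,0,4,0,-1],[0,0,4,0,-1],[0,0,2,0,-1]])

```text
t: 13.15
eef_pos: [0.4282, 0.2989, 0.2539]
orientation: [0.036, 0.999, 0.002, 0.002]
force: [0.4, -0.2, -4.2]
width: 0.0386
grasp_force: 101.8
```

```bash
python3 - <<'E'
from h import *
s=monitor.read_state(); print(s["eef_pos"],s["width"],s["grasp_force"],s["force"],s["torque"])
for c in ["scene","side"]:
    d,p,r=near(c,"hood",[.428,.296])
    if p is not None:
        zl=np.percentile(p[:,2],1);print(c,len(p),np.percentile(p,1,axis=0),np.percentile(p,99,axis=0)); k=p[(p[:,2]>zl+.005)&(p[:,2]<zl+.03)]; print(circ(k)); k=p[(p[:,2]>zl+.03)&(p[:,2]<zl+.05)]; print(circ(k))
E
```

```text
[0.42816958 0.29888902 0.25389033] 0.03863773695120254 101.83646321296692 [ 0.39942349 -0.16571813 -4.21946467] [ 0.07850678 -0.04531074  0.04094526]
scene 2402 [0.41039798 0.24458117 0.14776949] [0.48757169 0.35608404 0.260775  ]
[0.42727384 0.29770768 0.05884473]
[0.42640051 0.29713649 0.05945913]
side 1939 [0.37100969 0.23719647 0.00104492] [0.53837717 0.46230254 0.2587345 ]
[0.41401785 0.59342591 0.15205996]
[0.50291554 0.47622245 0.11008998]
```

Emit:
move_arm(steps=[[0,0,2,0,-1],[0.8,-2,2,0,-1],[1.6,-3.5,0,0,-1],[1.6,-3.5,0,0,-1],[1.6,-3.5,0,0,-1]])

```text
t: 13.85
eef_pos: [0.483, 0.1712, 0.2876]
orientation: [0.035, 0.999, -0.001, -0.001]
force: [0.9, -0.7, -4.1]
width: 0.0393
grasp_force: 102.0
```

Emit:
move_arm(steps=[[1.6,-3.5,0,0,-1],[1.6,-3.5,0,0,-1],[1.6,-3.5,0,0,-1],[1.6,-3.5,0,0,-1],[1.3,-3,0,0,-1]])

```text
t: 14.35
eef_pos: [0.5601, 0.0005, 0.2871]
orientation: [0.036, 0.999, -0.0, -0.002]
force: [1.1, 0.9, -3.7]
width: 0.0393
grasp_force: 102.0
```

Emit:
move_arm(steps=[[0.9,-2,0,0,-1],[0.3,-0.8,0,0,-1],[0,0,0,0,-1],[0,0,0,0,-1],[0,0,0,0,-1]])

```text
t: 14.85
eef_pos: [0.572, -0.0231, 0.2891]
orientation: [0.034, 0.999, 0.0, -0.0]
force: [-0.2, 0.1, -3.4]
width: 0.0394
grasp_force: 101.9
```

```bash
cat >> h.py <<'E'
def hood_meas(cams=("scene","side","wrist"),n=None,xy=(.573,-.026)):
    s=monitor.read_state(); zr=s["eef_pos"][2]-.110
    print("tcp",s["eef_pos"],"F",s["force"],"T",s["torque"],"j7",s["joints"][6],"w",s["width"])
    for c in cams:
        d=cam(c); v,u=np.mgrid[:400,:640]; q=pts(d,np.c_[u.ravel(),v.ravel()])
        if n: save("%s_%s.png"%(n,c),d["color"])
        r=np.hypot(q[:,0]-xy[0],q[:,1]-xy[1])
        k=q[(q[:,2]>zr+.008)&(q[:,2]<zr+.05)&(r<.075)&(r>.048)]
        if len(k)>30: print(c,"hood",len(k),circ(k))
        k=q[(q[:,2]>.087)&(q[:,2]<.093)&(r<.06)]
        if len(k)>30 and zr>.1: print(c,"collar",len(k),circ(k))
        k=q[(np.abs(q[:,2]-.07)<.008)&(r>.066)&(r<.08)]
        if len(k)>30: print(c,"deck z",np.median(k[:,2]))
        k=q[(q[:,2]>zr+.06)&(q[:,2]<zr+.09)&(r<.042)&(r>.024)]
        if len(k)>30: print(c,"top plate z",np.percentile(k[:,2],90)-zr)
E
python3 -c "
from h import *
hood_meas(n='c')"
```

```text
tcp [ 0.57196737 -0.02310406  0.28908364] F [-0.18742359  0.06555426 -3.35905322] T [ 0.00479271  0.05787642 -0.01869609] j7 1.389864819940016 w 0.03942216588245228
scene hood 699 [ 0.56876792 -0.02431287  0.0599079 ]
scene collar 201 [ 0.5746295  -0.02437601  0.04335525]
scene deck z 0.07143373347659904
scene top plate z 0.08519862347101154
side hood 715 [ 0.57279873 -0.0239115   0.05999521]
side collar 171 [ 0.57268662 -0.02884732  0.04345315]
side deck z 0.0700951968084661
side top plate z 0.08431593494124157
wrist hood 601 [ 0.5741225  -0.02438642  0.06153051]
wrist deck z 0.07122517633666248
wrist top plate z 0.08498264213072554
```

Emit:
move_arm(steps=[[0.2,-0.15,-1.5,0,-1],[0,0,-2,0,-1],[0,0,-2,0,-1],[0,0,-1.5,0,-1],[0,0,-0.4,0,-1]])

```text
t: 15.5
eef_pos: [0.5735, -0.0261, 0.2138]
orientation: [0.035, 0.999, 0.0, -0.001]
force: [0.0, -0.1, -4.2]
width: 0.0391
grasp_force: 101.9
```

Emit:
move_arm(steps=[[0,0,0,0,-1],[0,0,0,0,-1]])

```text
t: 15.7
eef_pos: [0.575, -0.0263, 0.2163]
orientation: [0.035, 0.999, 0.0, 0.001]
force: [-0.1, -0.2, -3.7]
width: 0.0392
grasp_force: 101.9
```

```bash
python3 -c "
from h import *
hood_meas(n='d')"
```

```text
tcp [ 0.5750275  -0.02630418  0.21625913] F [-0.14457434 -0.22673157 -3.67839322] T [-0.03357308 -0.02732185  0.01243268] j7 1.3778209804784025 w 0.039188266912958396
scene hood 613 [ 0.57228999 -0.02724823  0.05960351]
scene collar 67 [ 0.56646707 -0.02842367  0.05246069]
scene deck z 0.07149538717796494
scene top plate z 0.08537899151806501
side hood 592 [ 0.57594314 -0.0271876   0.05977282]
side deck z 0.07015131524490109
side top plate z 0.08420897236380674
wrist hood 606 [ 0.57736234 -0.0272289   0.06167592]
wrist deck z 0.07122454598974326
wrist top plate z 0.08470547390362933
```

View pics/d_side.png

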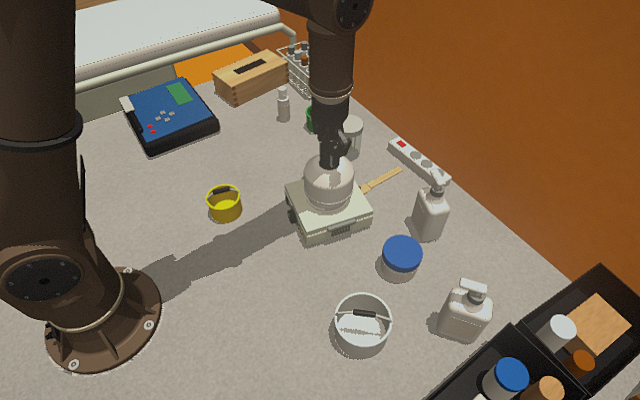

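The side picture shows the hood upright over the collar at (328,185), with the bystanders undisturbed. I'll correct by (−1.5, +1) mm and lower it slowly.

Emit:
move_arm(steps=[[-0.15,0.1,-0.5,0,-1],[0,0,-0.5,0,-1],[0,0,-0.4,0,-1],[0,0,-0.3,0,-1],[0,0,0,0,-1]])

```text
t: 16.35
eef_pos: [0.5727, -0.0256, 0.1977]
orientation: [0.035, 0.999, -0.0, -0.001]
force: [-0.3, -0.7, -3.7]
width: 0.039
grasp_force: 101.9
```

Emit:
move_arm(steps=[[0,0,-0.3,0,-1],[0,0,-0.2,0,-1],[0,0,0,0,-1]])

```text
t: 16.65
eef_pos: [0.5728, -0.0255, 0.193]
orientation: [0.035, 0.999, 0.0, -0.0]
force: [-1.1, 0.0, -3.8]
width: 0.0393
grasp_force: 101.9
```

Emit:
move_arm(steps=[[0,0,-0.2,0,-1],[0,0,-0.2,0,-1],[0,0,0,0,-1]])

```text
t: 16.95
eef_pos: [0.5732, -0.0256, 0.1894]
orientation: [0.035, 0.999, 0.0, 0.0]
force: [-1.2, -0.3, -3.6]
width: 0.039
grasp_force: 101.8
```

Emit:
move_arm(steps=[[0,0,-0.2,0,-1],[0,0,0,0,-1]])

```text
t: 17.15
eef_pos: [0.5738, -0.0257, 0.1892]
orientation: [0.036, 0.999, -0.0, 0.001]
force: [-3.9, -1.3, 14.1]
width: 0.0391
grasp_force: 103.7
```

```bash
python3 -c "
from h import *
hood_meas()"
```

```text
tcp [ 0.57376445 -0.02569771  0.18921921] F [-3.90551277 -1.32196375 14.11203204] T [-0.00372062  1.05218433  0.0909044 ] j7 1.368752586554087 w 0.039115773130148905
scene hood 574 [ 0.57010205 -0.02670251  0.05986281]
scene deck z 0.0713695624201553
scene top plate z 0.08508309622363323
side hood 568 [ 0.57403739 -0.02622846  0.05987091]
side deck z 0.06992280269054263
side top plate z 0.08435769531987868
wrist hood 642 [ 0.57520835 -0.02632406  0.0615254 ]
wrist deck z 0.07119885142649085
wrist top plate z 0.08484480042113972
```

Contact came at rim height about 79 mm, 8.5 mm above the deck, which suggests roughly 113° to turn. I'll start screwing clockwise while following the pitch.

Emit:
move_arm(steps=[[0,0,-0.05,-0.12,-1],[0,0,-0.05,-0.12,-1],[0,0,-0.05,-0.12,-1],[0,0,-0.05,-0.12,-1],[0,0,-0.05,-0.12,-1]])

```text
t: 17.8
eef_pos: [0.5745, -0.0254, 0.1865]
orientation: [0.331, 0.944, 0.001, 0.002]
force: [0.4, 0.0, 7.1]
width: 0.0391
grasp_force: 102.9
```

```bash
python3 -c "
from h import *
hood_meas(cams=())"
```

```text
tcp [ 0.57454955 -0.02536193  0.18649343] F [0.43834242 0.01718241 7.07418844] T [-0.10158676  0.07067034  0.18982076] j7 0.8294383528898389 w 0.039098635080204405
```

The hood follows the pitch: 0.60 rad gave 2.7 mm. I'll continue.

Emit:
move_arm(steps=[[0,0,-0.06,-0.13,-1],[0,0,-0.06,-0.13,-1],[0,0,-0.06,-0.13,-1],[0,0,-0.06,-0.13,-1],[0,0,-0.06,-0.13,-1]])

```text
t: 18.3
eef_pos: [0.5746, -0.0257, 0.1837]
orientation: [0.615, 0.788, 0.001, 0.002]
force: [-0.3, -0.9, 8.7]
width: 0.0396
grasp_force: 103.2
```

Emit:
move_arm(steps=[[0,0,-0.06,-0.13,-1],[0,0,-0.06,-0.13,-1],[0,0,-0.06,-0.13,-1],[0,0,-0.06,-0.13,-1],[0,0,0,0,-1]])

```text
t: 18.8
eef_pos: [0.5747, -0.0255, 0.1812]
orientation: [0.797, 0.604, 0.002, 0.001]
force: [0.1, 0.9, 9.7]
width: 0.0393
grasp_force: 103.2
```

```bash
python3 -c "
from h import *
hood_meas(n='e')"
```

```text
tcp [ 0.5747063  -0.0254894   0.18121316] F [0.10707433 0.86065222 9.69332548] T [-0.09639362  0.12309535 -0.42116537] j7 -0.20567815222197033 w 0.039282139045687274
scene hood 582 [ 0.57106769 -0.02672562  0.0599138 ]
scene deck z 0.07154602822768669
scene top plate z 0.0855250151622954
side hood 544 [ 0.5750758  -0.02626905  0.05984399]
side deck z 0.07003470570896009
side top plate z 0.08430908185020365
wrist hood 586 [ 0.57421445 -0.02817832  0.06159738]
wrist deck z 0.07115727596161092
wrist top plate z 0.08469428749245954
```

Emit:
move_arm(steps=[[0,0,-0.04,-0.1,-1],[0,0,-0.04,-0.1,-1],[0,0,0,0,-1]])

```text
t: 19.25
eef_pos: [0.5753, -0.0254, 0.181]
orientation: [0.853, 0.522, 0.002, 0.001]
force: [-0.8, -0.8, 12.9]
width: 0.0394
grasp_force: 103.6
```

```bash
python3 -c "
from h import *
hood_meas(cams=())"
```

```text
tcp [ 0.57528116 -0.02538355  0.18100169] F [-0.84834027 -0.7556566  12.86382615] T [-0.02729525  0.14027398 -0.46242418] j7 -0.37924624214674596 w 0.03939558189453456
```

Emit:
move_arm(steps=[[0,0,-0.04,-0.1,-1],[0,0,-0.04,-0.1,-1],[0,0,0,0,-1]])

```text
t: 19.55
eef_pos: [0.5757, -0.0256, 0.181]
orientation: [0.901, 0.434, 0.003, 0.001]
force: [-1.4, 0.2, 19.1]
width: 0.0391
grasp_force: 104.3
```

```bash
python3 -c "
from h import *
hood_meas(cams=())"
```

```text
tcp [ 0.57572129 -0.02559082  0.18098099] F [-1.36544914  0.17496845 19.06466308] T [-0.04594254  0.43722938 -0.42671956] j7 -0.5530835308140358 w 0.03909308836748691
```

The height stopped at TCP z = 181 mm, exactly the table grip height (111 mm) plus the 70 mm deck, while the hood turned about 20° further. So the rim is on the deck. I'll let go and check.

Emit:
move_arm(steps=[[0,0,0.15,0,-1],[0,0,0,0,1],[0,0,0,0,1],[0,0,0,0,1],[0,0,0,0,1]])

```text
t: 20.05
eef_pos: [0.5728, -0.0255, 0.179]
orientation: [0.9, 0.435, -0.0, -0.0]
force: [-0.6, 0.2, 0.1]
width: 0.0851
grasp_force: 0.0
```

Emit:
move_arm(steps=[[0,0,1,0,1],[0,0,3,0,1],[0,0,4,0,1],[0,0,4,0,1],[-3,0,2,0,1]])

```text
t: 20.55
eef_pos: [0.546, -0.0255, 0.3232]
orientation: [0.9, 0.435, 0.003, 0.002]
force: [0.5, 0.2, 0.2]
width: 0.0856
grasp_force: 0.0
```

Emit:
move_arm(steps=[[-4,0,0,0,1],[-4,0,0,0,1],[-2,0,0,0,1],[0,0,0,0,1]])

```text
t: 20.95
eef_pos: [0.4406, -0.0258, 0.3203]
orientation: [0.9, 0.435, 0.0, -0.0]
force: [0.6, 0.4, 0.8]
width: 0.0857
grasp_force: 0.0
```

```bash
python3 - <<'E'
from h import *
s=monitor.read_state(); print(s["eef_pos"],s["force"],s["width"])
for c in ["scene","side"]:
    d=cam(c); save("f_%s.png"%c,d["color"]); v,u=np.mgrid[:400,:640]; q=pts(d,np.c_[u.ravel(),v.ravel()])
    r=np.hypot(q[:,0]-.573,q[:,1]+.026)
    k=q[(r<.016)&(q[:,2]>.17)]; dk=q[(np.abs(q[:,2]-.07)<.006)&(r>.066)&(r<.08)]
    A=np.c_[k[:,:2]-k[:,:2].mean(0),np.ones(len(k))]; print(c,"knob top",len(k),np.median(k[:,2]),"slope",np.linalg.lstsq(A,k[:,2],rcond=None)[0],"deck",np.median(dk[:,2]))
    k=q[(r<.07)&(r>.05)&(q[:,2]>.078)&(q[:,2]<.12)]; print("hood",circ(k))
a=cv2.imread("pics/f_side.png")[130:260,260:400]; b=cv2.imread("pics/f_scene.png")[120:270,250:400]
cv2.imwrite("pics/f_crop.png",np.hstack([cv2.resize(a,(400,400)),cv2.resize(b,(400,400))]))
E
```

```text
[ 0.44062753 -0.02584776  0.3202932 ] [0.56932735 0.37543744 0.80070705] 0.08570131496505008
scene knob top 90 0.18755157978817188 slope [-0.0122204  -0.01115907  0.18759636] deck 0.0714195139980931
hood [ 0.5709746  -0.02611694  0.05974745]
side knob top 107 0.18618543160103207 slope [-0.00832462 -0.00358148  0.18623828] deck 0.07005566867856805
hood [ 0.57488622 -0.02551688  0.06001275]
```

View pics/f_crop.png

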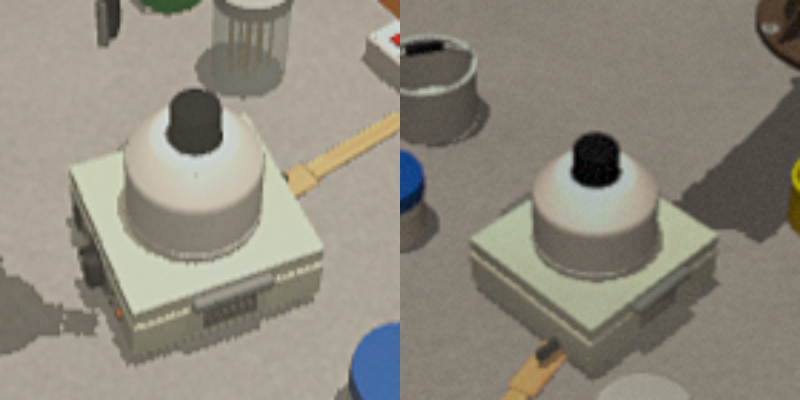

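The crops show the hood level with its rim on the deck all round. Its knob top is 116.1 mm above the deck in both views, against a nominal 116, so it is fully down.

```bash
python3 -c "
from station import ctrl
print(ctrl.sign_off())"
```

```text
the job is handed in; nothing more can be done
None
```

The small pot is upright in the well and the hood is screwed down onto the deck; the arm has let go and the job is handed in, about 21 s into the 72 s allowed (sign-off gave no verdict).

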